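# Stand the slumped binder up and close the row

## Task

The last binder of the row has slumped over onto the loose bookend. Push the binder back upright with the fingertips first, with a push on the binder itself, and only then push the bookend along the table, up against it, until the binders and the bookend stand upright side by side with no gaps between them. Only push: nothing is picked up, and the other things on the table stay where they are.

Things in the scene. Friction and masses are not known exactly. Their poses are not given: they have to be found in the camera images.
- binder_slumped: Slumped lever-arch binder, the only one leaning: 75 mm wide (y), 185 deep (x), 250 high (z), 0.5-0.85 kg. Origin: centre of its underside. Own y: out of the row, to the bookend. It leans 24-30 deg to +y, standing on its bottom edge at own y = +37.5 mm, resting on the bookend's plate. Pushed near the top of its +y cover (about 1 N) it turns about that edge; from 16 deg it drops upright by itself.
- slumped_top_edge (a point): Middle of the top edge of the slumped binder's +y cover (binder's own x = 0, y = +37.5 mm, z = 250 mm). At the start it is about 217 to 229 mm above the table, overhanging the bookend's plate (170 mm high).
- binder_next: The upright binder beside it in the row, same make and size (75 x 185 x 250 mm). Origin: centre of its underside; same own axes, its +y side faces the slumped binder. Once that one is upright, about 12 mm is left between the two. It stands against the far binder, and that one against the drawer unit, which is fixed.
- binder_far: The first binder of the row, same make and size, upright between the drawer unit's side and the next binder. Origin: centre of its underside.
- bookend: Loose bookend: upright steel plate 5 mm thick, 110 mm wide (x), 170 high, on a walnut foot block 30 mm high and 110 wide (x) reaching out away from the row. 0.65-0.95 kg, slides with 3-7 N (5-13 N with the binder). Origin: on the table at the middle of the plate's face towards the row. Own +y points away from the row: plate at y 0-5 mm, foot ends at y = 85 mm. Own z is up.
- bookend_foot_end (a point): Middle of the outer end face of the bookend's foot (bookend's own x = 0, y = 85 mm, 15 mm above the table; the face is 110 mm wide and 30 mm high).
- collection_tin: Bystander: white and red collection tin, diameter 105 mm, 168 mm high, upright, beyond the bookend's foot (at least 100 mm from its end). Origin: centre of its underside.
- stapler: Bystander: black stapler 135 x 36 x 49 mm on the table before the row. Origin: centre of its underside.
- calculator: Bystander: desk calculator 150 x 105 x 23 mm on the table, left of the cutter. Origin: centre of its underside.
- tape_roll: Bystander: roll of brown packing tape lying flat, diameter 104 mm, 48 mm high, behind the row. Origin: centre of its underside.
- cutter: Bystander: green retractable cutter, blade in, 162 x 22 x 18 mm, lying behind the bookend. Origin: centre of its underside.
- coin_roll: Bystander: paper-wrapped roll of coins, diameter 26 mm, 56 mm high, upright, before the bookend. Origin: centre of its underside.

How it is judged:
By the outcome, as a careful person would: the job done as asked, in the order asked, and still so for the second after the job is handed in, with the robot touching nothing.
It also fails if it takes over 51 s, if anything falls off the work surface, if the arm or the gripper's body presses on something with over 40 N, if the wrist force passes 120 N, or if a joint passes its speed limit or range.

## Robot

A 6-joint arm with a two-finger parallel gripper is mounted at the origin on the work surface. World frame = base frame: x ahead of the robot, y to its left, z up, the work surface at z = 0. Lengths are in m, angles in rad, forces in N, time in s.
With the tool pointing down it reaches from about 0.35 to 0.975 m from the base axis. Payload 4.9 kg.
Tool frame: the origin (TCP) lies on the mounting face of the last link; the fingertips stand 173 mm ahead of it and the grasp point (between the pads) lies 155 mm ahead of it; z points along the fingers, y is the direction in which the jaws open and shut (so a half turn about z gives the same grasp; the last joint's range is limited). The gripper opens to 85 mm and grips with 20 to 120 N. Pads are 22 mm wide; open, the fingers measure 114 mm over their backs; the gripper's body (76 mm by 85 mm) begins 54 mm behind the grasp point. The pads swing forward as they close: fully open they stand 13 mm farther back than shut.
Start: joints at [-0.119, 0.053, 1.613, -0, 1.476, -0.119], TCP at [0.625, 0, 0.405] pointing down, gripper open.
Joint ranges: [-3.01, 3.01], [-1.01, 2.22], [0.06, 2.58], [-1.02, 4.17], [0.09, 2.62], [-3.14, 3.14]. Speed limits (rad/s): [2.57, 2.57, 3.14, 3.14, 3.14, 3.14].

## Interface

Orientations are given as a rotation vector (axis times angle).
In Python, from station import ctrl gives the robot as it stands. The module is installed in compiled form; this text tells all that it offers.
- The arm moves only by the tool jog_arm, never from a script. Its argument "steps" is a list of rows, each a list of 2 entries, a list of its own where there are three numbers: the shift along the tool's x, y, z in cm, then the turn, a rotation vector about the tool's x, y, z in degrees. In form: [[[tx, ty, tz], [rx, ry, rz]], ...]. A call has 1 to 8 rows; each row shifts and turns the pose as measured when the row begins, along the tool's axes as they then stand; what a row does not reach is not made up. A row lasts 1/10 s, in which the tool goes at most 50 mm and 8.59 degrees, less where a joint would pass 70% of its speed; a pose out of reach is approached as far as the arm can. A call is refused whole if a number of a shift passes 5 or a number of a turn 8.59, either way. A call with a gripper value outside its range is refused whole. "fingers" is the gripper command: -1 is shut, 1 is fully open, values between are in proportion, set as the call begins (left out, the last holds). The fingers move at their own pace and stop on an object; "grip_force" is the grip in N (left out, the last holds). Time passes only in rows, so rows that do not move let the fingers close. It gives the time, the measured TCP pose, the force and the opening at its end, in the units of the state.
- ctrl.get_obs(): the state, without advancing time (a new reading comes with each control period).
- ctrl.get_image(name): name is "scene" or "side" or "wrist"; returns the picture (400x640x3 uint8, red, green, blue); there is no depth.
- ctrl.camera_info(name): a dict with "K" (3x3 intrinsics, pixels), "camera_from_world" (4x4, takes a point from world to camera coordinates). Camera axes: x right, y up, looking along -z (the intrinsics and any distortion apply to the point x, -y, -z); pixel columns grow to the right and rows downward; lengths in m; the calibration is good to about 2 mm. A picture is of the moment at which its call begins: read the wrist's pose just before it. camera_info takes no time and is no camera call; for the wrist camera it gives the pose at the moment of the call.
- ctrl.finish_job(): hands the job in, once; it reports no verdict.
The state is a dict: "t": time; "q": joint angles; "dq": joint speeds; "effort": joint torques, N m; "tool_pos": TCP position; "tool_rot": TCP orientation; "contact_force": force on the tool from outside, world axes, zero at the start; "wrist_torque": the same for the moment, N m; "opening": finger opening in m.
Only numpy, scipy, OpenCV 4.12 (cv2) and the standard library are available. Lean on these libraries where they do the work, as an engineer would, in place of code of your own. Each camera call takes 0.05 s, during which the arm holds its last target.

## Working session

There is one attempt and no reset: what is moved stays moved. The work goes in short steps, Python scripts to look and compute and a tool call to move; the robot and the scene stay as the last step left them, time stands still between calls to the robot, and variables do not carry over. Pictures are saved under pics/ and viewed, and the job is handed in when it is done.

Besides the shell and the picture viewer there is one more tool, called after ">>>" in YAML: its name, and indented under it one key for each argument. jog_arm: Moves the arm, as the interface text tells. Its arguments: {"type":"object","properties":{"steps":{"type":"array","items":{"type":"array"}},"fingers":{"type":"number"},"grip_force":{"type":"number"}},"required":["steps"]}

```bash
mkdir -p pics; ls; python3 - <<'E'
from station import ctrl
import cv2,numpy as np
np.set_printoptions(precision=4,suppress=True)
o=ctrl.get_obs()
for k in o: print(k,o[k])
for n in ["scene","side","wrist"]:
    i=ctrl.camera_info(n); print(n,{k:v for k,v in i.items()})
    cv2.imwrite(f"pics/{n}0.png",ctrl.get_image(n)[:,:,::-1])
E
```

```text
pics
t 0.0
q [-0.119   0.0534  1.6143 -0.      1.476  -0.119 ]
dq [ 0.0007  0.0016 -0.0007 -0.0006 -0.0011 -0.001 ]
effort [  0.0003 -39.367  -37.0176  -0.0002   0.0069  -0.    ]
tool_pos [0.6247 0.     0.4035]
tool_rot [-2.2203 -2.2204  0.002 ]
contact_force [ 0.8717 -0.0364 -0.2209]
wrist_torque [0.0418 0.0251 0.018 ]
opening 0.08530945917362236
scene {'K': array([[396.7047,   0.    , 318.306 ],
       [  0.    , 396.7047, 194.2671],
       [  0.    ,   0.    ,   1.    ]]), 'camera_from_world': array([[ 0.997 , -0.0773, -0.0084, -0.5109],
       [ 0.0764,  0.9554,  0.2853, -0.203 ],
       [-0.0141, -0.2851,  0.9584, -1.2581],
       [ 0.    ,  0.    ,  0.    ,  1.    ]])}
side {'K': array([[363.9273,   0.    , 318.6264],
       [  0.    , 363.9273, 199.2529],
       [  0.    ,   0.    ,   1.    ]]), 'camera_from_world': array([[-0.0485,  0.9988,  0.0047, -0.1034],
       [-0.9542, -0.0478,  0.2952,  0.4843],
       [ 0.2951,  0.0098,  0.9554, -1.2738],
       [ 0.    ,  0.    ,  0.    ,  1.    ]])}
wrist {'K': array([[323.9159,   0.    , 325.0036],
       [  0.    , 323.9159, 200.7048],
       [  0.    ,   0.    ,   1.    ]]), 'camera_from_world': array([[ 1.    , -0.0006, -0.0022, -0.6231],
       [-0.    ,  0.9656, -0.2602,  0.0334],
       [ 0.0022,  0.2602,  0.9656, -0.3794],
       [ 0.    ,  0.    ,  0.    ,  1.    ]])}
```

View pics/scene0.png

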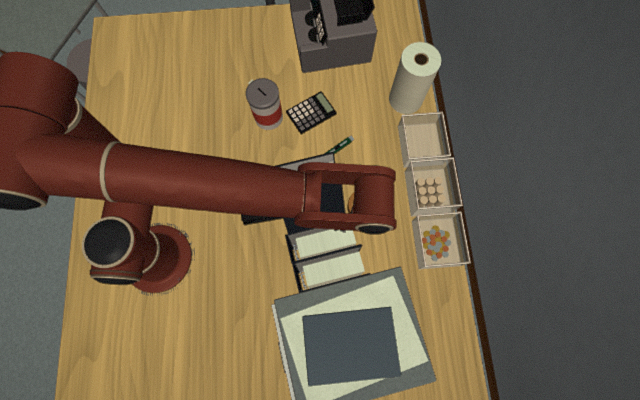

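View pics/side0.png

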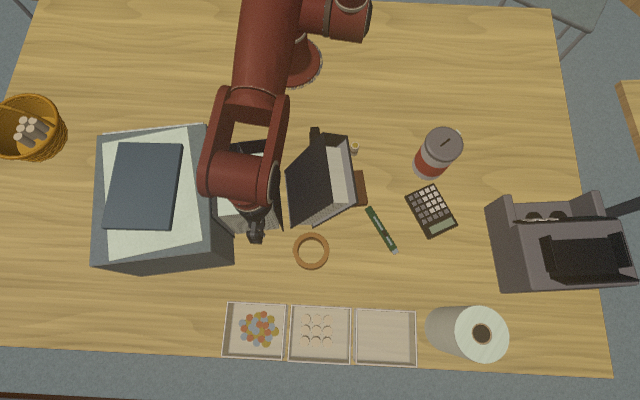

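View pics/wrist0.png

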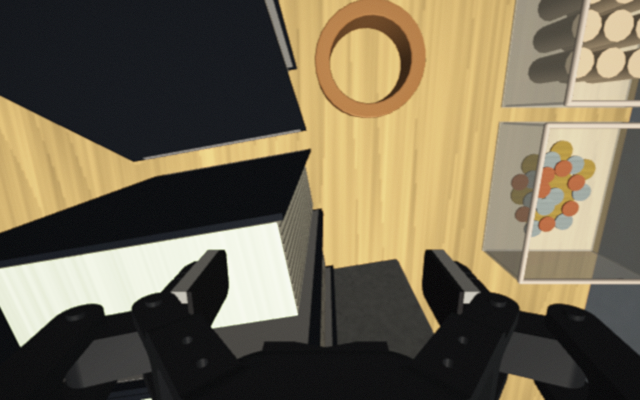

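>>> jog_arm:
  steps:
    - [[0, 0, -4], [0, 0, 0]]
    - [[0, 0, -4], [0, 0, 0]]
    - [[0, 0, -4], [0, 0, 0]]
    - [[4, 0, -2], [0, 0, 0]]
    - [[5, 0, 0], [0, 0, 0]]
    - [[5, 0, 0], [0, 0, 0]]
    - [[5, 0, 0], [0, 0, 0]]
    - [[5, 0, 0], [0, 0, 0]]
  fingers: -1

```text
t: 0.95
tool_pos: [0.6267, 0.2388, 0.5453]
tool_rot: [-2.231, -2.203, 0.008]
contact_force: [0.9, -0.9, 0.7]
opening: -0.0002
```

>>> jog_arm:
  steps:
    - [[5, -2, 0], [0, 0, 0]]
    - [[5, -2, 0], [0, 0, 0]]
    - [[0, 0, 0], [0, 0, 0]]

```text
t: 1.25
tool_pos: [0.5895, 0.3375, 0.543]
tool_rot: [-2.222, -2.208, 0.011]
contact_force: [0.2, -0.5, 0.3]
opening: -0.0002
```

```bash
cat > h.py <<'E'
from station import ctrl
import cv2,numpy as np
np.set_printoptions(precision=4,suppress=True)
def snap(n,tag):
    i=ctrl.camera_info(n); im=ctrl.get_image(n)
    cv2.imwrite(f"pics/{n}_{tag}.png",im[:,:,::-1])
    np.savez(f"pics/{n}_{tag}.npz",K=i['K'],T=i['camera_from_world'])
def load(n,tag):
    d=np.load(f"pics/{n}_{tag}.npz"); return d['K'],d['T']
def ray(n,tag,uv):
    K,T=load(n,tag); R=T[:3,:3];c=-R.T@T[:3,3]
    p=np.linalg.solve(K,[uv[0],uv[1],1]); return c,R.T@(p*[1,-1,-1])
def onz(n,tag,uv,z):
    c,d=ray(n,tag,uv); return c+d*(z-c[2])/d[2]
def proj(n,tag,P):
    K,T=load(n,tag); p=T[:3,:3]@np.asarray(P)+T[:3,3]; q=K@(p*[1,-1,-1]); return q[:2]/q[2]
def tri(obs):
    A=np.zeros((3,3));b=np.zeros(3);L=[]
    for n,t,uv in obs:
        c,d=ray(n,t,uv); d=d/np.linalg.norm(d); M=np.eye(3)-np.outer(d,d); A+=M;b+=M@c;L.append((c,d))
    x=np.linalg.solve(A,b); return x,[np.linalg.norm(np.cross(x-c,d)) for c,d in L]
def zoom(n,tag,x0,y0,x1,y1,s):
    im=cv2.imread(f"pics/{n}_{tag}.png")[y0:y1,x0:x1]
    cv2.imwrite(f"pics/{n}_{tag}_z{x0}.png",cv2.resize(im,None,fx=s,fy=s,interpolation=cv2.INTER_CUBIC))
E
python3 - <<'E'
from h import *
o=ctrl.get_obs(); print(o['t'],o['tool_pos'],o['tool_rot'],o['opening'],o['contact_force'])
for n in ["scene","side","wrist"]: snap(n,"1")
zoom("side","1",180,80,480,280,2.6)
zoom("scene","1",200,60,440,260,3)
E
```

```text
1.25 [0.5895 0.3375 0.543 ] [-2.2218 -2.2078  0.0111] -0.0001721153506268203 [ 0.213  -0.5416  0.2985]
```

View pics/side_1_z180.png

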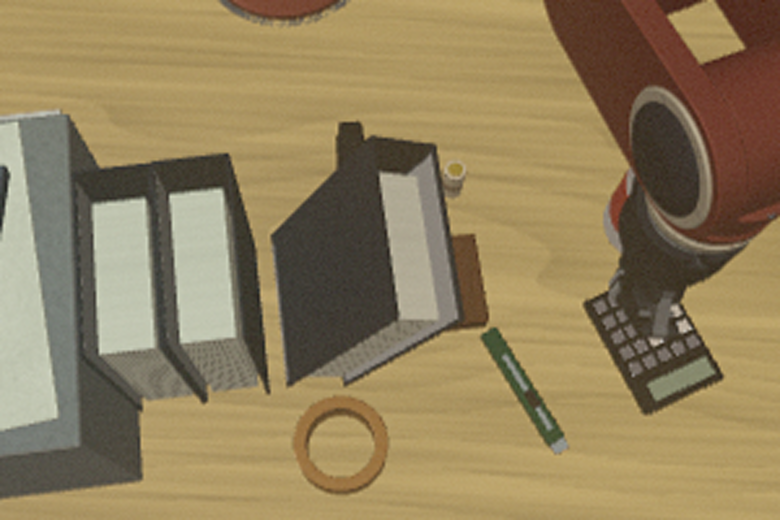

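View pics/scene_1_z200.png

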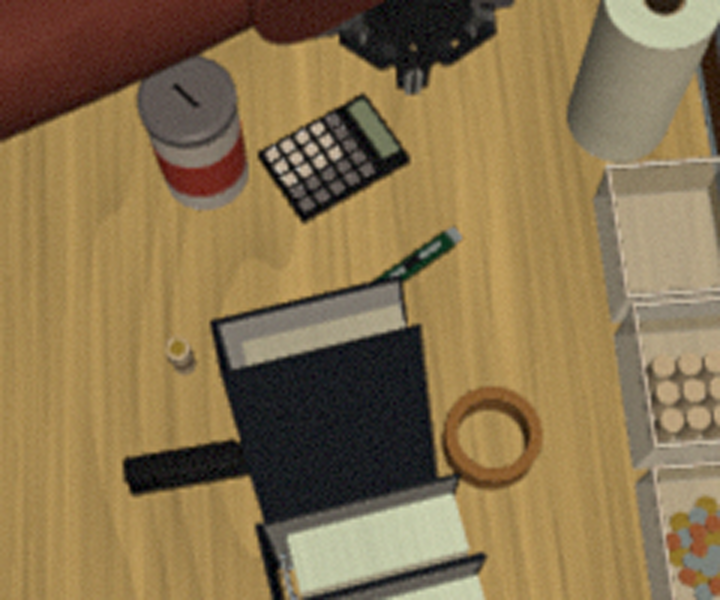

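View pics/wrist_1.png

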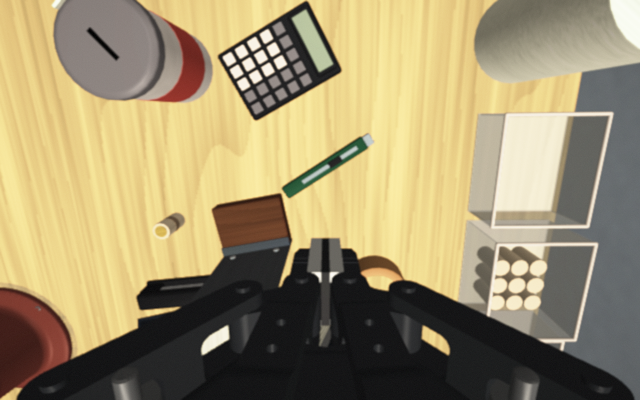

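```bash
python3 - <<'E'
from h import *
S=lambda x,y:(180+x/2.6,80+y/2.6)
C=lambda x,y:(200+x/3,60+y/3)
a=tri([("side","1",S(435,147)),("scene","1",C(213,321))])
b=tri([("side","1",S(460,319)),("scene","1",C(403,281))])
print("topedge",a,b, np.linalg.norm(a[0]-b[0]))
m=(a[0]+b[0])/2; d=b[0]-a[0]; print(m,"yaw",np.degrees(np.arctan2(d[1],d[0])))
print("foot end top", onz("wrist","1",(213,205),.03),onz("wrist","1",(285,195),.03))
print("foot end top side", onz("side","1",S(474,234),.03),onz("side","1",S(488,324),.03))
print("plate outer top", onz("wrist","1",(222,250),.17),onz("wrist","1",(291,239),.17))
# next binder +y top edge
print("next", onz("side","1",S(228,154),.25),onz("side","1",S(268,390),.0), onz("scene","1",C(262,527),.25),onz("scene","1",C(455,484),.25))
print("slump top -y edge etc", onz("side","1",S(287,383),.03))
print("coin", onz("side","1",S(455,170),.056), "tin", onz("wrist","1",(108,42),.168))
print("cutter", onz("wrist","1",(290,193),.009), onz("wrist","1",(370,139),.009))
print("calc",[onz("wrist","1",p,.023)[:2] for p in [(220,55),(257,118),(340,68),(303,3)]])
E
```

```text
topedge (array([0.3962, 0.1955, 0.2207]), [np.float64(0.0010384848632323327), np.float64(0.001038484863232351)]) (array([0.5751, 0.2224, 0.2205]), [np.float64(0.0025212438772963127), np.float64(0.0025212438772963404)]) 0.18091149468206227
[0.4857 0.2089 0.2206] yaw 8.56380659876914
foot end top [0.4098 0.2639 0.03  ] [0.5227 0.2789 0.03  ]
foot end top side [0.4094 0.2581 0.03  ] [0.5198 0.2757 0.03  ]
plate outer top [0.4672 0.2495 0.17  ] [0.5471 0.2624 0.17  ]
next [ 0.428  -0.0042  0.25  ] [0.6033 0.0257 0.    ] [ 0.4338 -0.0085  0.25  ] [0.6028 0.016  0.25  ]
slump top -y edge etc [0.6006 0.0497 0.03  ]
coin [0.3399 0.2317 0.056 ] tin [0.3751 0.4697 0.168 ]
cutter [0.5279 0.2769 0.009 ] [0.6539 0.3609 0.009 ]
calc [array([0.4393, 0.4803]), array([0.4856, 0.3941]), array([0.6075, 0.4611]), array([0.5577, 0.5433])]
```

```bash
cat >> h.py <<'E'
from scipy.spatial.transform import Rotation as Ro
YAW=np.radians(8.4)
U=np.array([np.cos(YAW),np.sin(YAW),0]);V=np.array([-np.sin(YAW),np.cos(YAW),0]);Z=np.array([0,0,1.])
def go(u,v,z):
    o=ctrl.get_obs(); p=o['tool_pos']; R=Ro.from_rotvec(o['tool_rot'])
    print("t",o['t'],"uvz",p@U,p@V,p[2],"F",o['contact_force'],"op",o['opening'])
    Rt=Ro.from_matrix(np.column_stack([V,U,-Z]))
    print("shift cm (tool)",R.inv().apply(u*U+v*V+z*Z-p)*100,"turn deg",np.degrees((R.inv()*Rt).as_rotvec()))
E
python3 - <<'E'
from h import *
go(.503,.205,.45)
for p in [(.4857,.2089),(.465,.267),(.516,.005),(.528,.277),(.37,.47)]: print(p,np.dot(p,U[:2]),np.dot(p,V[:2]))
E
```

```text
t 1.4 uvz 0.6340751762554667 0.2425456286114422 0.5432073135143142 F [ 0.2596 -0.4225  0.5922] op 0.0002547423043294961
shift cm (tool) [ -5.7833 -12.2485   9.4503] turn deg [-0.5887 -0.0117 -9.1401]
(0.4857, 0.2089) 0.5110063167868112 0.13570646338320494
(0.465, 0.267) 0.4990158034539535 0.1962071046195965
(0.516, 0.005) 0.511194938951714 -0.07043248107338947
(0.528, 0.277) 0.5628007907162459 0.19689659714979446
(0.37, 0.47) 0.4346897866206391 0.4109072759245122
```

>>> jog_arm:
  steps:
    - [[-1, -3, 1], [0, 0, 0]]
    - [[-1, -3, 2], [0, 0, 0]]
    - [[-2, -3, 3], [0, 0, 0]]
    - [[-1.5, -3, 3], [0, 0, 0]]
    - [[0, 0, 0], [0, 0, -4.5]]
    - [[0, 0, 0], [-0.5, 0, -4.5]]
    - [[0, 0, 0], [0, 0, 0]]
  fingers: -0.3

```text
t: 2.1
tool_pos: [0.4687, 0.2651, 0.4431]
tool_rot: [-2.07, -2.359, 0.018]
contact_force: [0.6, -0.1, 0.5]
opening: 0.0299
```

```bash
python3 - <<'E'
from h import *
go(.503,.195,.381)
snap("scene","2"); snap("side","2"); snap("wrist","2")
zoom("side","2",180,80,480,280,2.6)
E
```

```text
t 2.1 uvz 0.5024105968402491 0.19382127083153017 0.4430889408198567 F [ 0.5876 -0.1113  0.5087] op 0.029864213581535917
shift cm (tool) [0.1498 0.1229 6.2073] turn deg [-0.6101  0.2809 -0.9298]
```

View pics/side_2_z180.png

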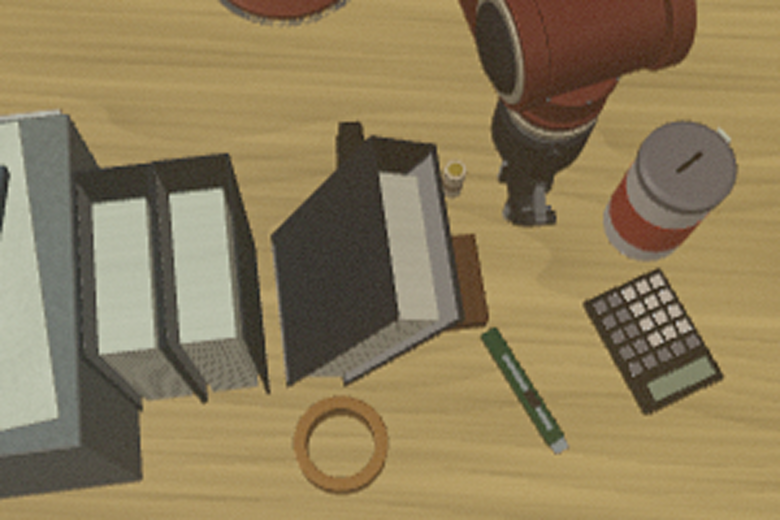

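View pics/wrist_2.png

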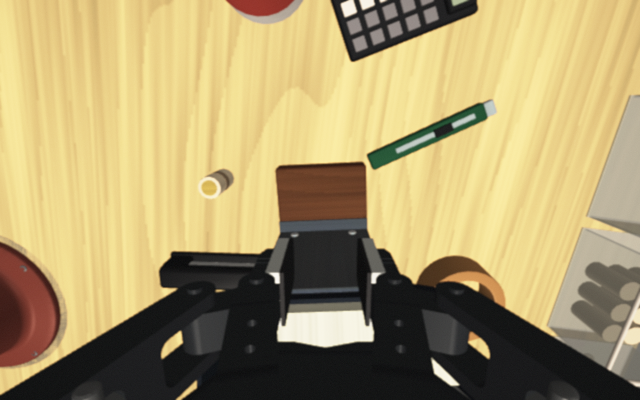

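```bash
python3 - <<'E'
from h import *
a=onz("wrist","2",(277,167),.03);b=onz("wrist","2",(365,163),.03)
m=(a+b)/2;print(a,b,m@U,m@V,np.degrees(np.arctan2(*(b-a)[1::-1])))
c=onz("wrist","2",(371,167),.01);print("cutter end",c@U,c@V)
for p in [(281,240),(376,240)]:
    q=onz("wrist","2",p,.273); print("tip",q@U,q@V)
E
```

```text
[0.4077 0.2601 0.03  ] [0.5113 0.2785 0.03  ] 0.4938926050633902 0.19932512820863502 10.077456732942407
cutter end 0.5563630678171887 0.19259115675221328
tip 0.4803842687217 0.2028444487932239
tip 0.5248522511242534 0.20221142699422145
```

>>> jog_arm:
  steps:
    - [[0, 0, 3], [0, 0, -1]]
    - [[0, 0, 3], [-0.6, 0.3, 0]]
    - [[0, 0, 0.2], [0, 0, 0]]
    - [[-1, 0, 0], [0, 0, 0]]
    - [[-1, 0, 0], [0, 0, 0]]
    - [[-1, 0, 0], [0, 0, 0]]
    - [[0, 0, 0], [0, 0, 0]]

```text
t: 2.95
tool_pos: [0.4781, 0.2334, 0.3919]
tool_rot: [2.054, 2.366, 0.026]
contact_force: [0.8, -0.5, 1.2]
opening: 0.0297
```

```bash
python3 - <<'E'
from h import *
go(.503,.150,.381)
snap("scene","3"); snap("side","3")
zoom("side","3",180,80,480,280,2.6)
E
```

```text
t 2.95 uvz 0.5070917990552506 0.16105742965488348 0.39194121954036104 F [ 0.7537 -0.466   1.18  ] op 0.02974531127061071
shift cm (tool) [-1.1124 -0.4227  1.0821] turn deg [ 1.0363 -0.2303 -0.3187]
```

View pics/side_3_z180.png

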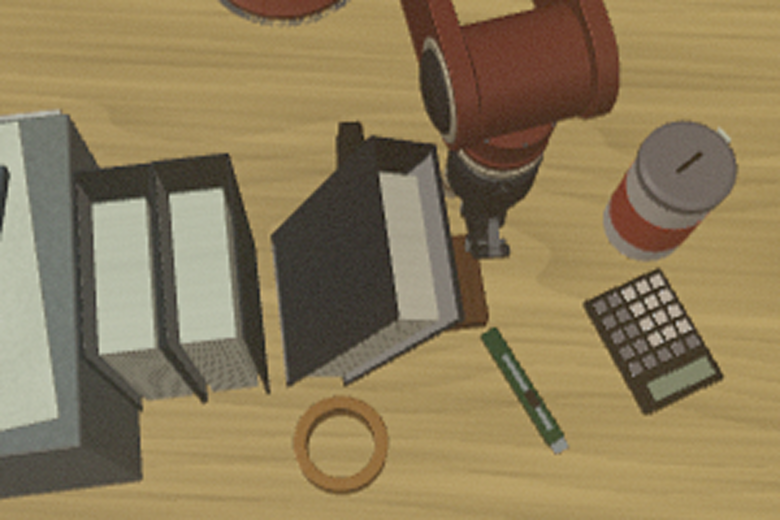

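>>> jog_arm:
  steps:
    - [[0, 0, 1.1], [1, -0.2, -0.3]]
    - [[0, -0.3, 0.2], [0, 0, 0]]
    - [[-0.8, 0, 0], [0, 0, 0]]
    - [[-0.6, 0, 0], [0, 0, 0]]
    - [[0, 0, 0], [0, 0, 0]]

```text
t: 3.55
tool_pos: [0.4768, 0.2196, 0.3777]
tool_rot: [-2.049, -2.379, -0.0]
contact_force: [0.5, 1.0, 0.3]
opening: 0.0298
```

```bash
python3 - <<'E'
from h import *
go(.503,.090,.393)
snap("side","4")
zoom("side","4",180,80,480,280,2.6)
E
```

```text
t 3.55 uvz 0.5037275142078854 0.1475834056394836 0.3776695958327791 F [0.5095 0.9873 0.269 ] op 0.02981084912370906
shift cm (tool) [-5.756  -0.0882 -1.5412] turn deg [-0.0677 -0.0818  0.1362]
```

View pics/side_4_z180.png

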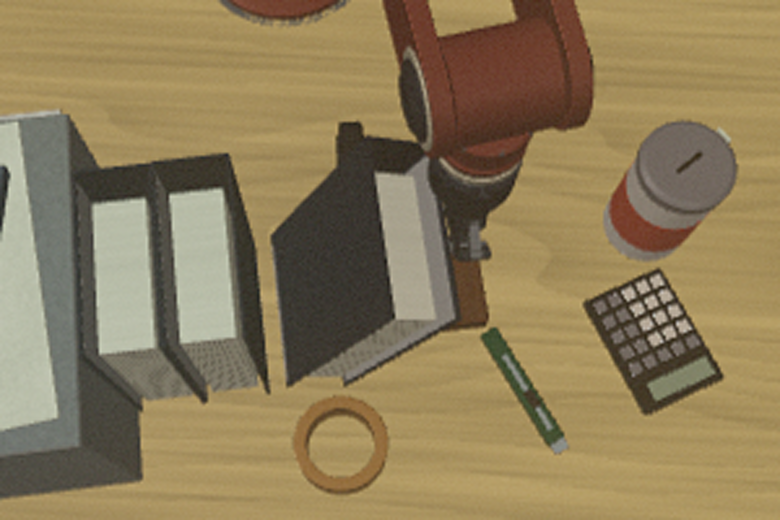

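>>> jog_arm:
  steps:
    - [[-0.6, 0, -0.2], [0, 0, 0]]
    - [[-0.6, 0, -0.2], [0, 0, 0]]
    - [[-0.6, 0, -0.2], [0, 0, 0]]
    - [[-0.6, 0, -0.2], [0, 0, 0]]
    - [[-0.6, 0, -0.2], [0, 0, 0]]
    - [[-0.4, 0, -0.2], [0, 0, 0]]

```text
t: 4.2
tool_pos: [0.4823, 0.1834, 0.3913]
tool_rot: [-2.049, -2.38, -0.002]
contact_force: [-0.1, 0.3, -0.4]
opening: 0.03
```

```bash
python3 - <<'E'
from h import *
go(.503,.090,.393)
snap("side","5")
zoom("side","5",180,80,480,280,2.6)
E
```

```text
t 4.2 uvz 0.503950087474967 0.11099080511153528 0.39132354044484663 F [-0.0696  0.3355 -0.3648] op 0.0299535702589825
shift cm (tool) [-2.0986 -0.1007 -0.1707] turn deg [ 0.0036 -0.0832  0.1552]
```

View pics/side_5_z180.png

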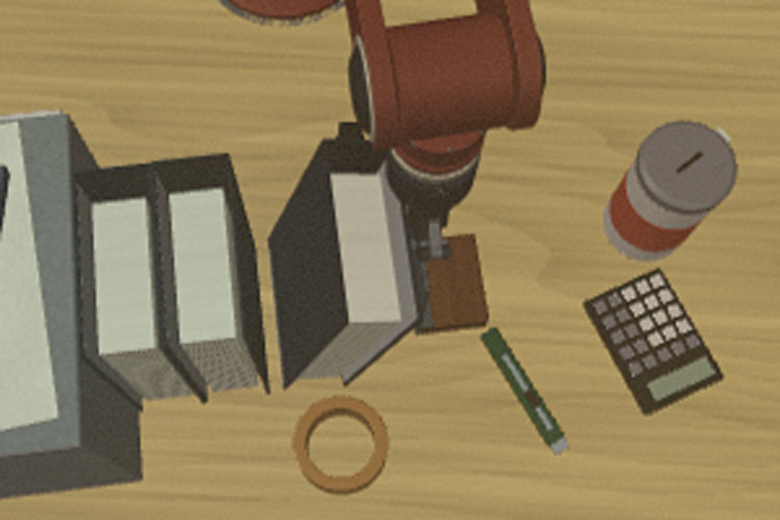

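>>> jog_arm:
  steps:
    - [[-0.4, 0, 0], [0, 0, 0]]
    - [[-0.4, 0, 0], [0, 0, 0]]
    - [[-0.4, 0, 0], [0, 0, 0]]
    - [[-0.3, 0, 0], [0, 0, 0]]
    - [[-0.3, 0, 0], [0, 0, 0]]
    - [[0, 0, 0], [0, 0, 0]]
    - [[0, 0, 0], [0, 0, 0]]

```text
t: 4.95
tool_pos: [0.4854, 0.1635, 0.3913]
tool_rot: [-2.05, -2.38, -0.001]
contact_force: [-0.1, -0.9, 0.1]
opening: 0.0299
```

```bash
python3 - <<'E'
from h import *
go(.503,.090,.393)
snap("side","6");snap("scene","6")
zoom("side","6",180,80,480,280,2.6)
E
```

```text
t 4.95 uvz 0.5040389354437902 0.09084148769279561 0.3913249567580305 F [-0.0735 -0.8567  0.0647] op 0.029877077209491
shift cm (tool) [-0.0838 -0.1041 -0.1676] turn deg [-0.0033 -0.0629  0.1121]
```

View pics/side_6_z180.png

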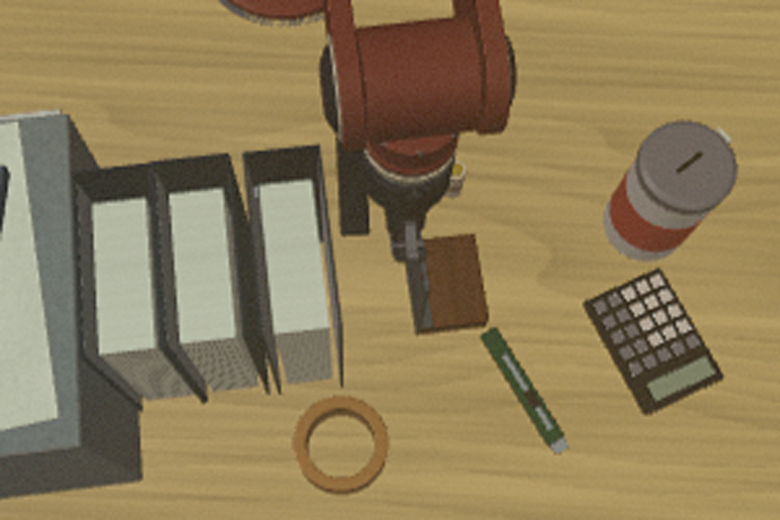

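```bash
python3 - <<'E'
from h import *
S=lambda x,y:(180+x/2.6,80+y/2.6)
for p in [(341,234),(369,234)]:
    q=onz("side","6",S(*p),.049); print("stapler",q@U,q@V)
for n,p,z in [("foot",(472,235),.03),("foot",(488,324),.03),("plateb",(416,333),0.),("b",(245,153),.25),("b",(321,146),.25),("b",(343,386),0.),("next",(230,154),.25),("b-",(280,393),0)]:
    q=onz("side","6",S(*p),z); print(n,q@U,q@V)
E
```

```text
stapler 0.4351643974651874 0.03818673198287764
stapler 0.4382919524161229 0.07060766815159211
foot 0.44375706555392885 0.1930124459651156
foot 0.5545386690403852 0.19678414080510861
plateb 0.5489786537802148 0.11583078480671227
b 0.42333097387950736 -0.05033313398400066
b 0.4228925164935464 0.02297495855557423
b 0.6042426436046822 0.02418466060261272
next 0.42301349991334586 -0.06472970136713034
b- 0.6054197961665609 -0.04911134944035026
```

>>> jog_arm:
  steps:
    - [[0, 0, -1], [0, 0, 0]]
    - [[3, 0, -2], [0, 0, 0]]
    - [[4, 0, 0], [0, 0, 0]]
    - [[4, 0, 0], [0, 0, 0]]
    - [[3, 0, 0], [0, 0, 0]]
    - [[0, 0, 0], [0, 0, 0]]

```text
t: 5.65
tool_pos: [0.4645, 0.3067, 0.4275]
tool_rot: [2.053, 2.377, 0.008]
contact_force: [-0.2, -1.2, 0.2]
opening: 0.0297
```

```bash
python3 - <<'E'
from h import *
go(.494,.230,.25)
snap("side","7");snap("scene","7");snap("wrist","7")
zoom("scene","7",200,60,440,260,3)
E
```

```text
t 5.65 uvz 0.5042739450761808 0.23552656392665883 0.42751494955817615 F [-0.2261 -1.1565  0.2298] op 0.02966749364180906
shift cm (tool) [-0.6051 -1.108  17.7449] turn deg [ 0.2615 -0.1667 -0.0411]
```

View pics/wrist_7.png

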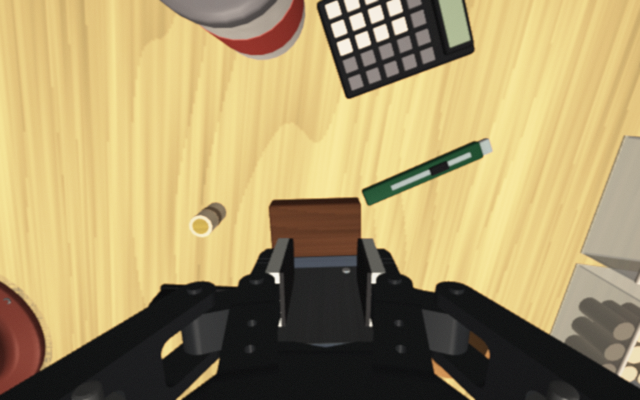

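View pics/scene_7_z200.png

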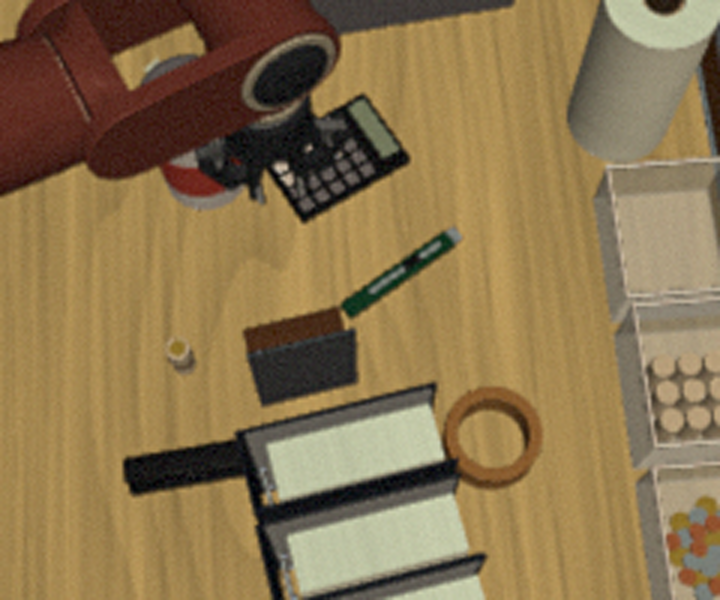

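```bash
python3 - <<'E'
from h import *
im=cv2.imread("pics/side_7.png")[110:220,280:380]
im=cv2.convertScaleAbs(im,alpha=1.8,beta=20)
cv2.imwrite("pics/side7big.png",cv2.resize(im,None,fx=5.4,fy=5.4,interpolation=cv2.INTER_CUBIC))
im=cv2.imread("pics/scene_7.png")[150:250,230:370]
im=cv2.convertScaleAbs(im,alpha=1.8,beta=20)
cv2.imwrite("pics/scene7big.png",cv2.resize(im,None,fx=5.4,fy=5.4,interpolation=cv2.INTER_CUBIC))
E
```

```text
(no output)
```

View pics/side7big.png

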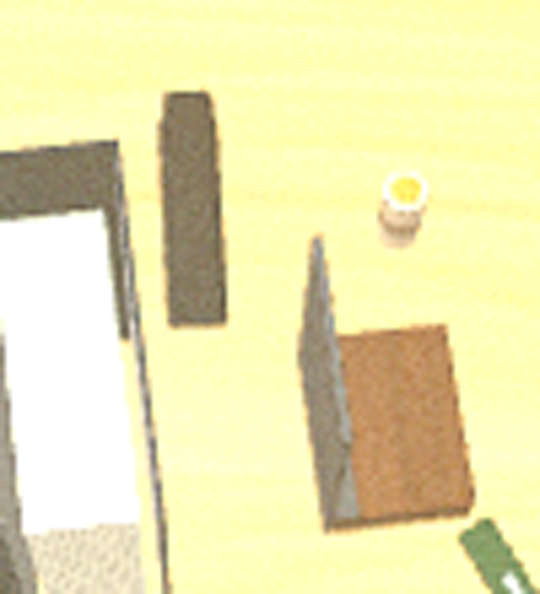

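View pics/scene7big.png

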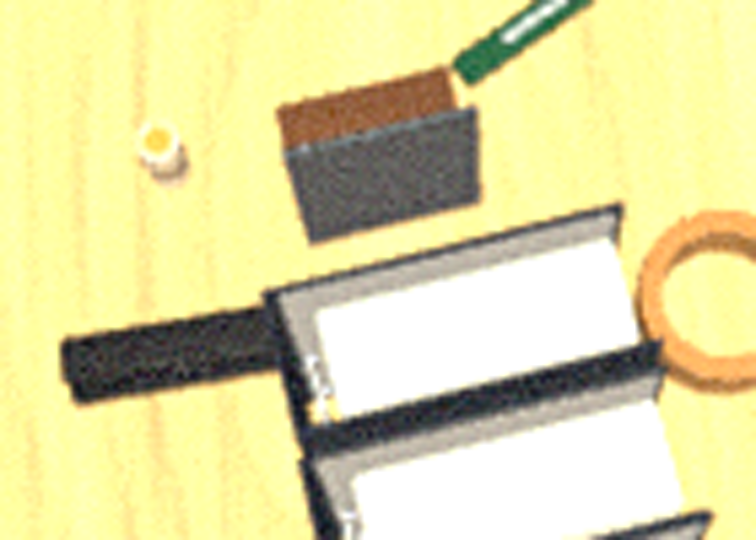

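```bash
python3 - <<'E'
from h import *
B=lambda x,y:(280+x/5.4,110+y/5.4)
C=lambda x,y:(230+x/5.4,150+y/5.4)
for p in [(170,325),(225,323)]:
  for z in (0,.02,.049):
    q=onz("side","7",B(*p),z); print("stapler",z,q@U,q@V)
for p in [(165,92),(212,92)]:
    q=onz("side","7",B(*p),.049); print("stapler far",q@U,q@V)
for p in [(65,343),(78,403)]:
    q=onz("scene","7",C(*p),.049); print("stapler far scene",q@U,q@V)
for n,p,z in [("plate base",(326,530),0),("foot base",(470,513),0),("foot top near",(446,325),.03),("plate top near",(316,235),.17),("plate top far",(350,440),.17)]:
    q=onz("side","7",B(*p),z); print(n,q@U,q@V)
for n,p,z in [("plate base",(312,242),0),("plate base",(480,201),0),("plate top",(288,150),.17),("plate top",(478,110),.17),("foot top",(277,107),.03),("foot top",(449,67),.03)]:
    q=onz("scene","7",C(*p),z); print("scene",n,q@U,q@V)
a=onz("wrist","7",(270,202),.03);b=onz("wrist","7",(360,199),.03)
print("wrist foot",a@U,a@V,b@U,b@V)
E
```

```text
stapler 0 0.4163405922898776 0.04023285308397902
stapler 0.02 0.42430687856898386 0.039777634776156215
stapler 0.049 0.4358579936736879 0.039117568229813174
stapler 0 0.41818596255843554 0.0724818009668043
stapler 0.02 0.4261179024824831 0.07142635958552945
stapler 0.049 0.4376192153723521 0.06989596958268089
stapler far 0.29072207084928414 0.04962482881583143
stapler far 0.2933296862664569 0.07684601573992095
stapler far scene 0.2943887616230596 0.06979543872725923
stapler far scene 0.2957112230826695 0.032933047171543856
plate base 0.549313976562237 0.11693603042707204
foot base 0.5472428954241124 0.1998046279186039
foot top near 0.44341512729131244 0.1963357212517142
plate top near 0.44286579596859277 0.11367927502717777
plate top far 0.5520543527805815 0.1177610889703239
scene plate base 0.4458980739940213 0.1127114850242643
scene plate base 0.5522195549673575 0.11527752222817969
scene plate top 0.4471749410868481 0.11368583467721499
scene plate top 0.5517977198732007 0.11297182732143858
scene foot top 0.4429294936779021 0.19248770252640396
scene foot top 0.55095926817483 0.19430553037820802
wrist foot 0.44085477406253815 0.1996963199828574 0.5465815397298427 0.20281774281029485
```

```bash
python3 - <<'E'
from h import *
zoom("side","7",250,0,550,260,2.3)
E
```

```text
(no output)
```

View pics/side_7_z250.png

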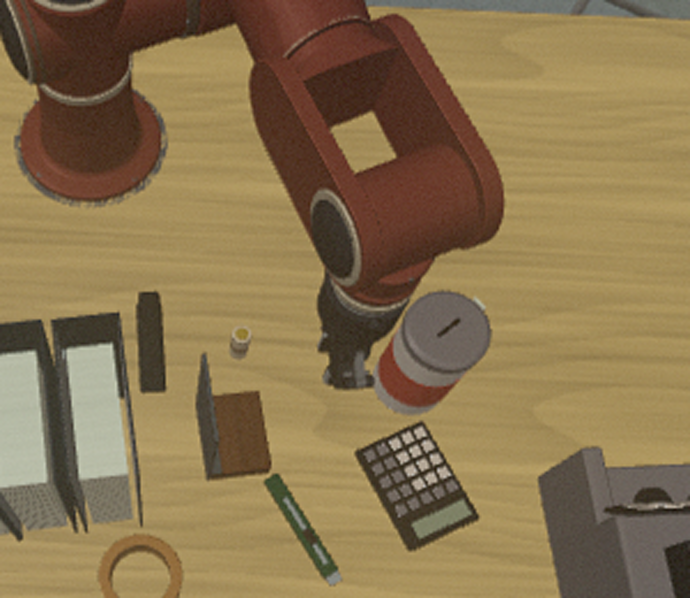

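>>> jog_arm:
  steps:
    - [[-0.5, -0.7, 3], [0, 0, 0]]
    - [[0, 0, 4], [0, 0, 0]]
    - [[0, 0, 4], [0, 0, 0]]
    - [[0, 0, 2], [0, 0, 0]]
    - [[0, 0, 0], [0, 0, 0]]

```text
t: 6.3
tool_pos: [0.4621, 0.2921, 0.2966]
tool_rot: [2.064, 2.36, 0.014]
contact_force: [-0.1, -0.2, -0.3]
opening: 0.0299
```

```bash
python3 - <<'E'
from h import *
go(.497,.230,.185)
snap("side","8");snap("scene","8")
zoom("side","8",250,0,550,260,2.3)
zoom("scene","8",200,60,440,260,3)
E
```

```text
t 6.3 uvz 0.49982075024017275 0.2214282949041521 0.29662104873897077 F [-0.0975 -0.1523 -0.3178] op 0.029860688500375585
shift cm (tool) [ 0.8399 -0.4147 11.1593] turn deg [ 0.6244 -0.0656 -0.7419]
```

View pics/side_8_z250.png

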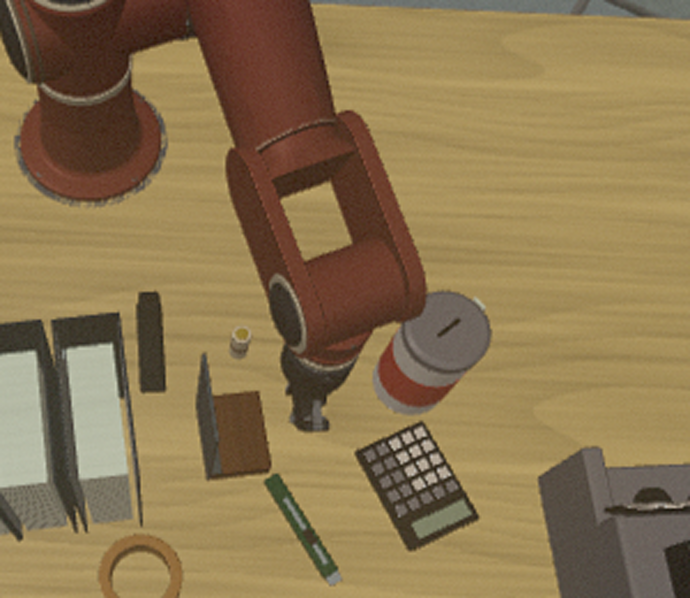

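View pics/scene_8_z200.png

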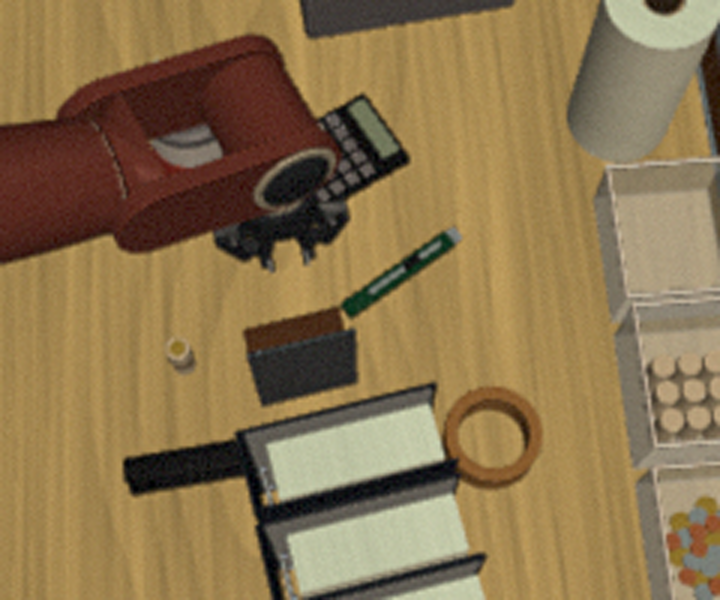

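>>> jog_arm:
  steps:
    - [[1.4, -0.4, 1], [0.6, 0, -0.7]]
    - [[0, 0, 3], [0, 0, 0]]
    - [[0, 0, 3], [0, 0, 0]]
    - [[0, 0, 2], [0, 0, 0]]
    - [[0, 0, 0], [0, 0, 0]]

```text
t: 6.9
tool_pos: [0.4615, 0.3112, 0.2174]
tool_rot: [2.048, 2.374, 0.037]
contact_force: [0.2, 0.2, -0.8]
opening: 0.03
```

```bash
python3 - <<'E'
from h import *
go(.497,.230,.185)
snap("side","9");snap("scene","9")
zoom("side","9",280,80,480,230,4)
zoom("scene","9",200,60,440,260,3)
E
```

```text
t 6.9 uvz 0.5019800507611477 0.24045534488528866 0.21736718999692445 F [ 0.2096  0.1675 -0.8398] op 0.030014221091335093
shift cm (tool) [-1.0782 -0.57    3.214 ] turn deg [ 1.2671 -0.5861  0.035 ]
```

View pics/side_9_z280.png

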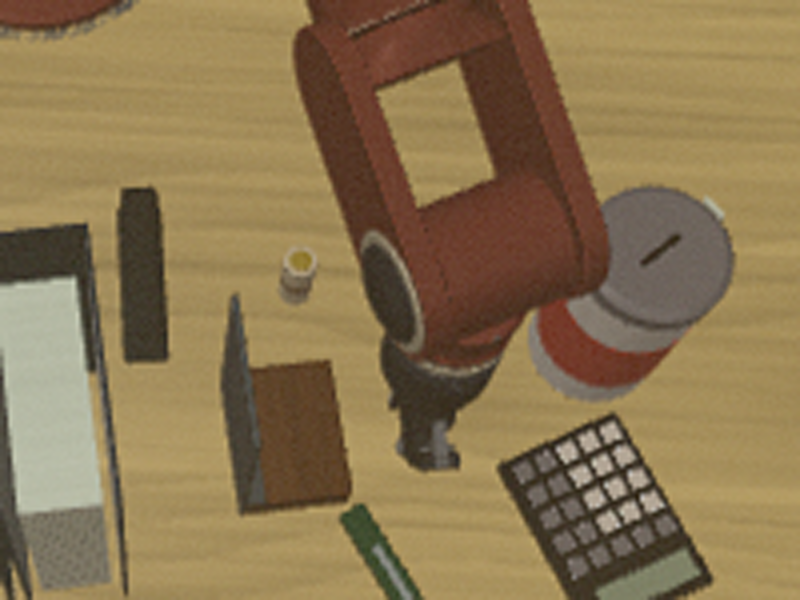

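View pics/scene_9_z200.png

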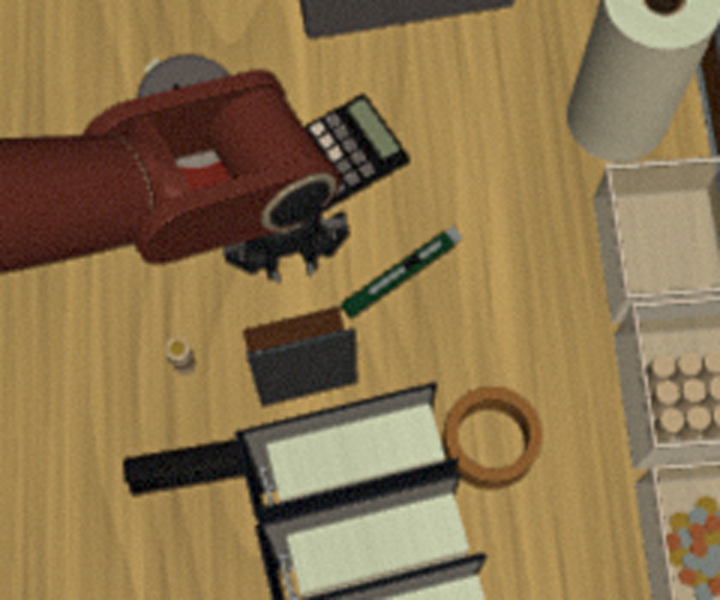

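>>> jog_arm:
  steps:
    - [[-0.7, -0.5, 1], [1.3, -0.6, 0]]
    - [[0, 0, 1.5], [0, 0, 0]]
    - [[0, 0, 0], [0, 0, 0]]

```text
t: 7.3
tool_pos: [0.4604, 0.3049, 0.1982]
tool_rot: [2.048, 2.376, 0.015]
contact_force: [-0.7, 1.1, -1.7]
opening: 0.0298
```

```bash
python3 - <<'E'
from h import *
go(.497,.212,.186)
E
```

```text
t 7.3 uvz 0.5000212247773755 0.2343401617300222 0.1981602520752983 F [-0.698   1.0887 -1.6942] op 0.02980711809736516
shift cm (tool) [-2.2372 -0.3171  1.2064] turn deg [ 0.5839 -0.166   0.0671]
```

>>> jog_arm:
  steps:
    - [[0, -0.3, 1.2], [0.6, 0, 0]]
    - [[0, 0, 0], [0, 0, 0]]
    - [[-0.8, 0, 0], [0, 0, 0]]
    - [[-0.7, 0, 0], [0, 0, 0]]
    - [[0, 0, 0], [0, 0, 0]]

```text
t: 7.8
tool_pos: [0.4599, 0.2884, 0.1853]
tool_rot: [-2.05, -2.377, -0.002]
contact_force: [-0.3, -0.2, -0.1]
opening: 0.03
```

```bash
python3 - <<'E'
from h import *
go(.497,.16,.186)
snap("side","10");snap("scene","10");snap("wrist","10")
zoom("side","10",280,80,480,230,4)
E
```

```text
t 7.8 uvz 0.49714404058195155 0.21810616913217476 0.18529586057978564 F [-0.2613 -0.2377 -0.091 ] op 0.02997697100490661
shift cm (tool) [-5.8104 -0.0216 -0.087 ] turn deg [-0.0439 -0.1634  0.0701]
```

View pics/side_10_z280.png

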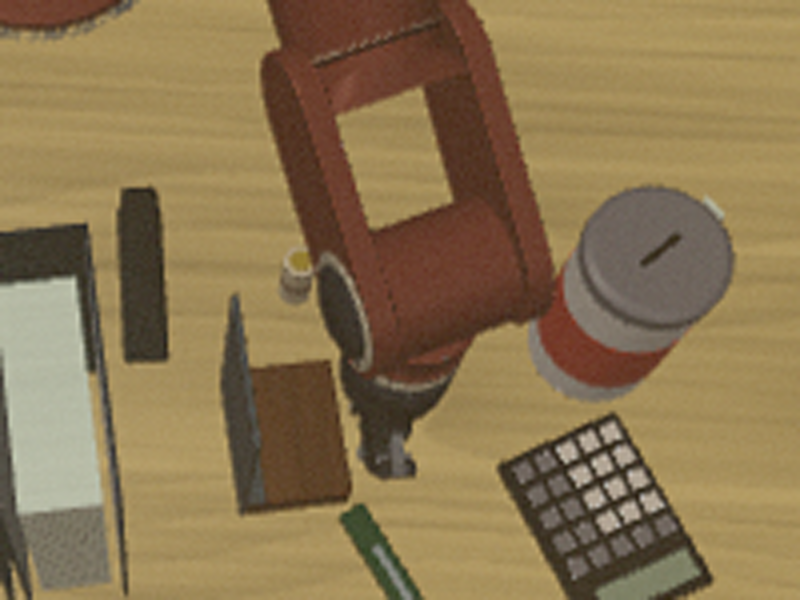

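View pics/wrist_10.png

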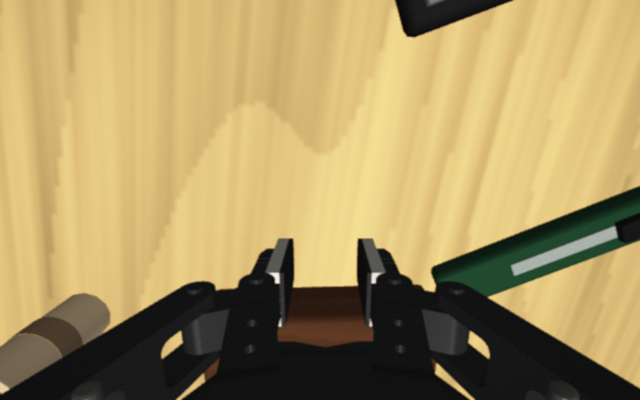

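```bash
python3 - <<'E'
from h import *
zoom("scene","10",200,60,440,260,3)
E
```

```text
(no output)
```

View pics/scene_10_z200.png

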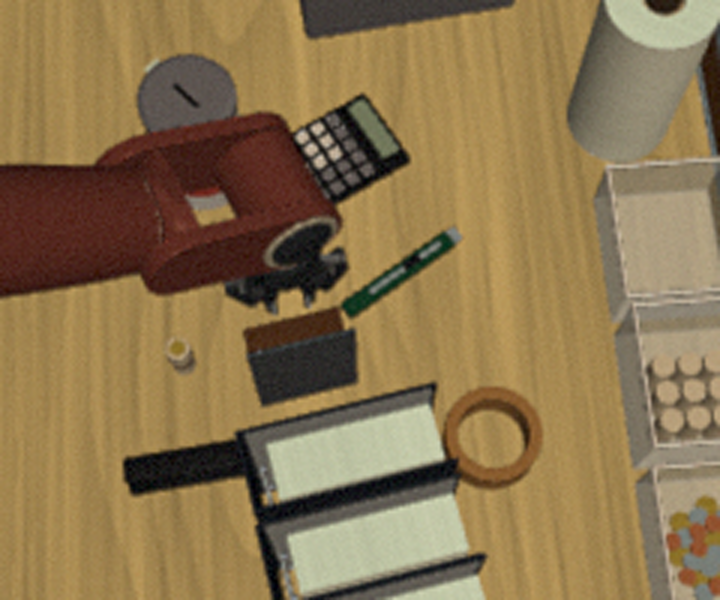

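```bash
python3 - <<'E'
from h import *
S=lambda x,y:(280+x/4,80+y/4)
C=lambda x,y:(200+x/3,60+y/3)
p,e=tri([("side","10",S(343,310)),("scene","10",C(304,244))]); print("cap",p,e,p@U,p@V)
p,e=tri([("side","10",S(363,368)),("scene","10",C(285,262))]); print("cap low?",p,e,p@U,p@V)
print(ctrl.get_obs()['q'])
E
```

```text
cap [0.4866 0.2339 0.2947] [np.float64(0.002122075358100114), np.float64(0.0021220753581002645)] 0.5155747733798873 0.16025573940093507
cap low? [0.4676 0.2678 0.1688] [np.float64(0.0037219663838765687), np.float64(0.0037219663838765162)] 0.5016622465874023 0.1965821206894233
[0.4234 0.1039 1.955  0.0037 1.0822 0.2735]
```

>>> jog_arm:
  steps:
    - [[-0.6, 0, 0], [0, 0, 0]]
    - [[-0.6, 0, 0], [0, 0, 0]]
    - [[-0.6, 0, 0], [0, 0, 0]]
    - [[-0.8, 0, 0], [0, 0, 0]]
    - [[-0.8, 0, 0], [0, 0, 0]]
    - [[-0.8, 0, 0], [0, 0, 0]]
    - [[-0.6, 0, 0], [0, 0, 0]]
    - [[0, 0, 0], [0, 0, 0]]

```text
t: 8.75
tool_pos: [0.4674, 0.2393, 0.186]
tool_rot: [-2.048, -2.374, -0.012]
contact_force: [0.3, 2.7, -0.5]
opening: 0.0301
```

```bash
python3 - <<'E'
from h import *
go(.497,.104,.186)
snap("side","11");snap("scene","11")
zoom("side","11",200,80,400,230,4)
zoom("scene","11",200,60,440,260,3)
E
```

```text
t 8.75 uvz 0.49737479911122445 0.1684333109754464 0.18597248435983532 F [ 0.334   2.7409 -0.5477] op 0.03009141496776168
shift cm (tool) [-6.443  -0.0418 -0.0668] turn deg [ 0.091  -0.5689  0.0389]
```

View pics/side_11_z200.png

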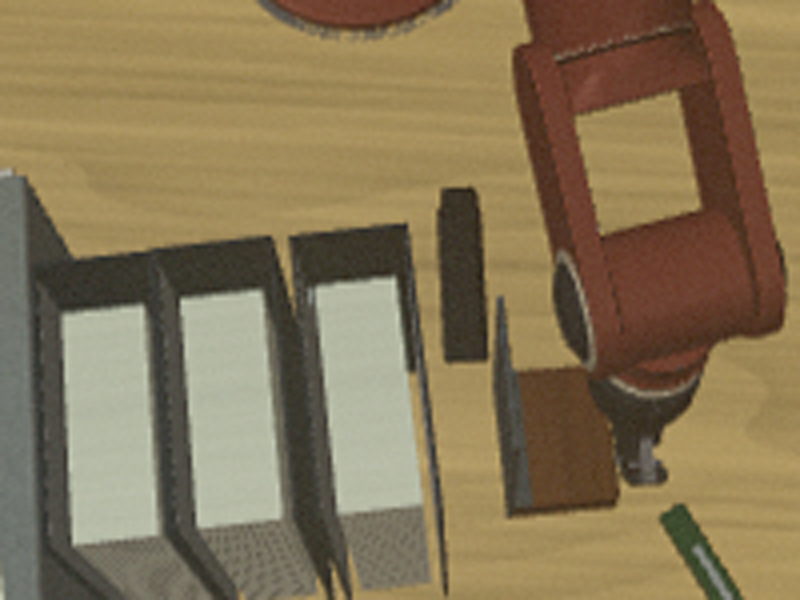

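View pics/scene_11_z200.png

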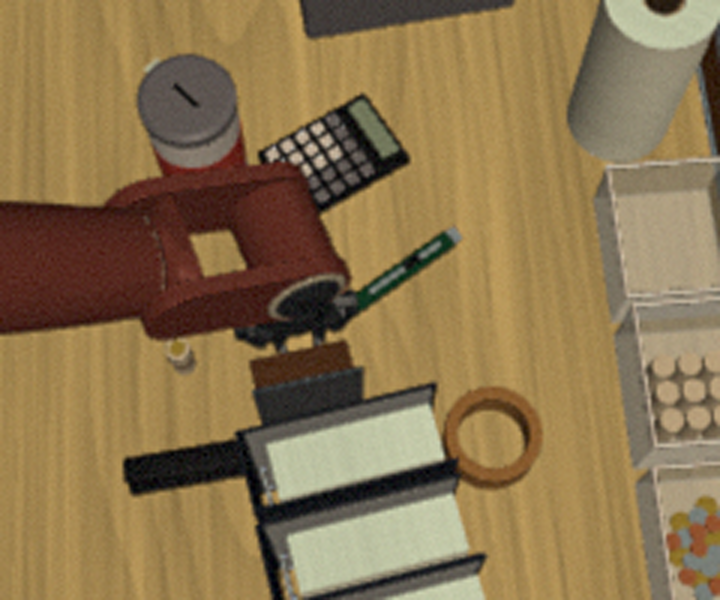

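>>> jog_arm:
  steps:
    - [[-0.8, 0, 0], [0, -0.3, 0]]
    - [[-0.8, 0, 0], [0, -0.2, 0]]
    - [[-0.8, 0, 0], [0, 0, 0]]
    - [[-0.8, 0, 0], [0, 0, 0]]
    - [[-0.7, 0, 0], [0, 0, 0]]
    - [[0, 0, 0], [0, 0, 0]]

```text
t: 9.45
tool_pos: [0.4733, 0.1995, 0.1859]
tool_rot: [-2.05, -2.38, -0.004]
contact_force: [-0.4, 2.0, -0.5]
opening: 0.0299
```

```bash
python3 - <<'E'
from h import *
go(.497,.104,.186)
snap("side","12");snap("scene","12")
zoom("side","12",200,80,400,230,4)
E
```

```text
t 9.45 uvz 0.497345712526938 0.12823379509785177 0.18587320654408354 F [-0.3957  2.0021 -0.4714] op 0.02993700015753699
shift cm (tool) [-2.4233 -0.0395 -0.0184] turn deg [ 0.0786 -0.1352  0.1159]
```

View pics/side_12_z200.png

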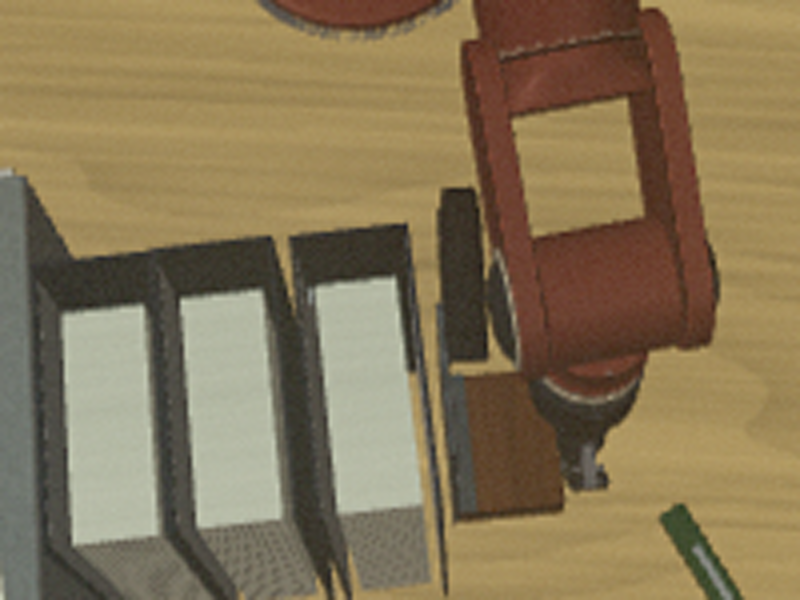

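>>> jog_arm:
  steps:
    - [[-0.5, 0, 0], [0, 0, 0]]
    - [[-0.5, 0, 0], [0, 0, 0]]
    - [[-0.4, 0, 0], [0, 0, 0]]
    - [[-0.4, 0, 0], [0, 0, 0]]
    - [[0, 0, 0], [0, 0, 0]]

```text
t: 10.05
tool_pos: [0.4758, 0.1825, 0.1859]
tool_rot: [-2.046, -2.378, -0.009]
contact_force: [0.1, 0.9, -0.5]
opening: 0.0301
```

```bash
python3 - <<'E'
from h import *
go(.497,.104,.186)
snap("side","13");snap("scene","13")
zoom("side","13",200,80,400,230,4)
E
```

```text
t 10.05 uvz 0.4973233669509728 0.1110306988615415 0.18592138951258397 F [ 0.1096  0.8989 -0.5373] op 0.030093574125531035
shift cm (tool) [-0.7029 -0.0347 -0.013 ] turn deg [ 0.0957 -0.4124  0.1912]
```

View pics/side_13_z200.png

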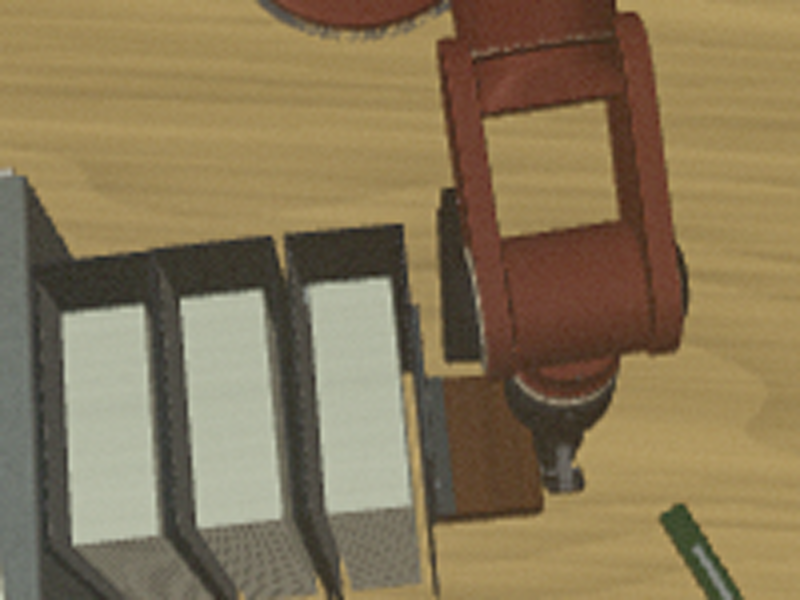

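>>> jog_arm:
  steps:
    - [[-0.4, 0, 0], [0, -0.2, 0]]
    - [[-0.4, 0, 0], [0, -0.2, 0]]
    - [[-0.3, 0, 0], [0, 0, 0]]

```text
t: 10.45
tool_pos: [0.4763, 0.1757, 0.186]
tool_rot: [-2.044, -2.369, -0.018]
contact_force: [-1.3, 16.1, -0.9]
opening: 0.0294
```

```bash
python3 - <<'E'
from h import *
go(.497,.104,.186)
snap("side","14");snap("scene","14")
zoom("side","14",200,80,400,230,4)
zoom("scene","14",200,100,400,250,4)
E
```

```text
t 10.45 uvz 0.49681854386879853 0.10422608552714738 0.18603038726588333 F [-1.3028 16.1303 -0.8993] op 0.029446105639920787
shift cm (tool) [-0.0227  0.0181  0.0027] turn deg [ 0.0237 -0.9845  0.0211]
```

View pics/side_14_z200.png

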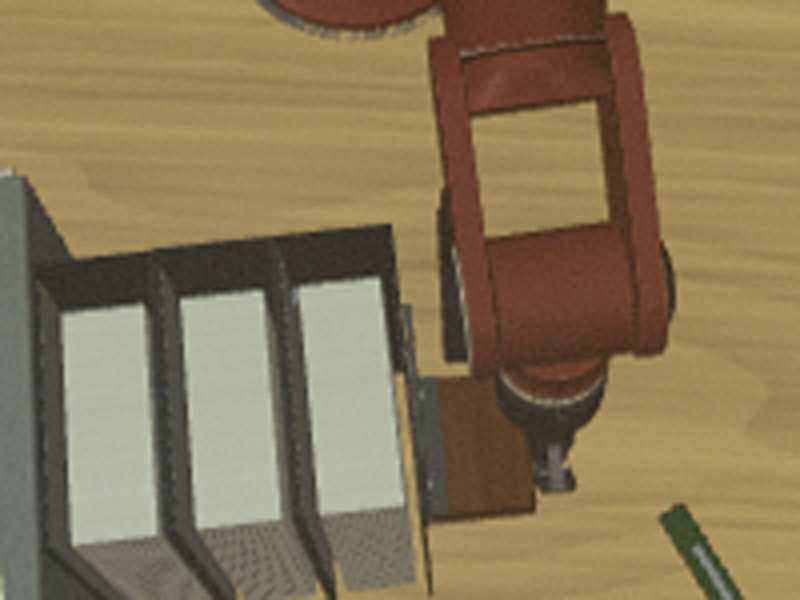

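View pics/scene_14_z200.png

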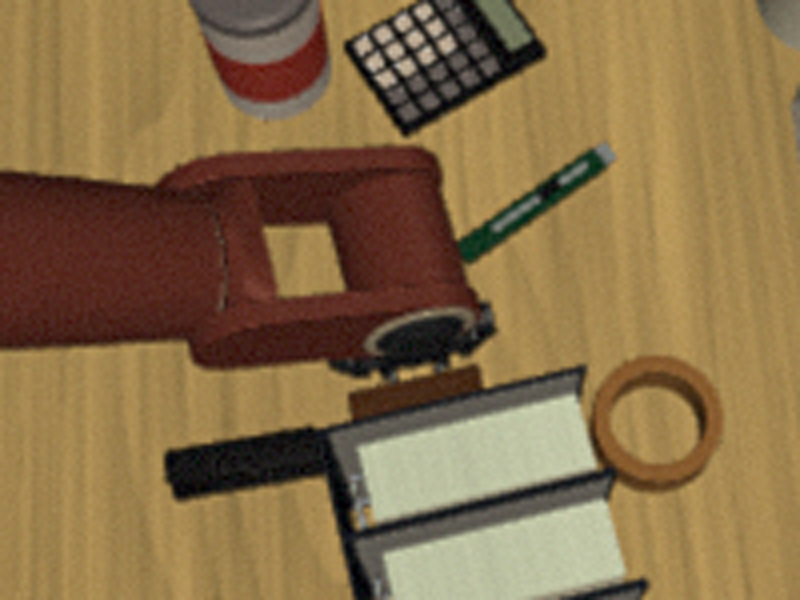

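>>> jog_arm:
  steps:
    - [[-0.3, 0, 0], [0, 0, 0]]
    - [[-0.3, 0, 0], [0, 0, 0]]

```text
t: 10.75
tool_pos: [0.4763, 0.1735, 0.1861]
tool_rot: [-2.038, -2.362, -0.032]
contact_force: [-1.2, 14.9, -0.7]
opening: 0.0295
```

```bash
python3 - <<'E'
from h import *
go(.497,.15,.186)
E
```

```text
t 10.75 uvz 0.49654968814644374 0.1020728958818177 0.1861127562280804 F [-1.1742 14.9468 -0.6837] op 0.029480326732597175
shift cm (tool) [4.7902 0.0465 0.1547] turn deg [ 0.0604 -1.7145  0.0191]
```

>>> jog_arm:
  steps:
    - [[0.5, 0, 0], [0, -0.8, 0]]
    - [[1, 0, 0], [0, -0.9, 0]]
    - [[2, 0, 0], [0, 0, 0]]
    - [[2, 0, 0], [0, 0, 0]]
    - [[0, 0, -3], [0, 0, 0]]
    - [[0, 0, -5], [0, 0, 0]]
    - [[0, 0, -5], [0, 0, 0]]
    - [[0, 0, -5], [0, 0, 0]]

```text
t: 11.55
tool_pos: [0.4653, 0.2291, 0.3603]
tool_rot: [2.049, 2.379, -0.048]
contact_force: [0.7, 0.8, -0.7]
opening: 0.0303
```

>>> jog_arm:
  steps:
    - [[0, 0, -5], [0, 0, 0]]
    - [[5, 0, 0], [0, 0, 0]]
    - [[5, 0, 0], [0, 0, 0]]
    - [[5, 0, 0], [0, 0, 0]]
    - [[5, 0, 0], [0, 0, 0]]
    - [[0, 0, 0], [0, 0, 0]]

```text
t: 12.15
tool_pos: [0.4398, 0.4308, 0.4206]
tool_rot: [2.047, 2.351, -0.023]
contact_force: [-0.2, 0.1, -0.5]
opening: 0.0299
```

```bash
python3 - <<'E'
from h import *
go(.497,.15,.186)
for n in ("side","scene","wrist"): snap(n,"15")
for n,x0,y0 in (("side",200,100),("scene",240,120)):
    im=cv2.imread(f"pics/{n}_15.png")[y0:y0+130,x0:x0+170]
    im=cv2.convertScaleAbs(im,alpha=1.7,beta=15)
    cv2.imwrite(f"pics/{n}15big.png",cv2.resize(im,None,fx=4.6,fy=4.6,interpolation=cv2.INTER_CUBIC))
E
```

```text
t 12.15 uvz 0.49800689552885646 0.36189660191471174 0.42064366737374126 F [-0.1555  0.0822 -0.4713] op 0.02991487789568668
shift cm (tool) [-20.5273  -0.0364  24.0461] turn deg [ 0.2773  1.5988 -0.4923]
```

View pics/side15big.png

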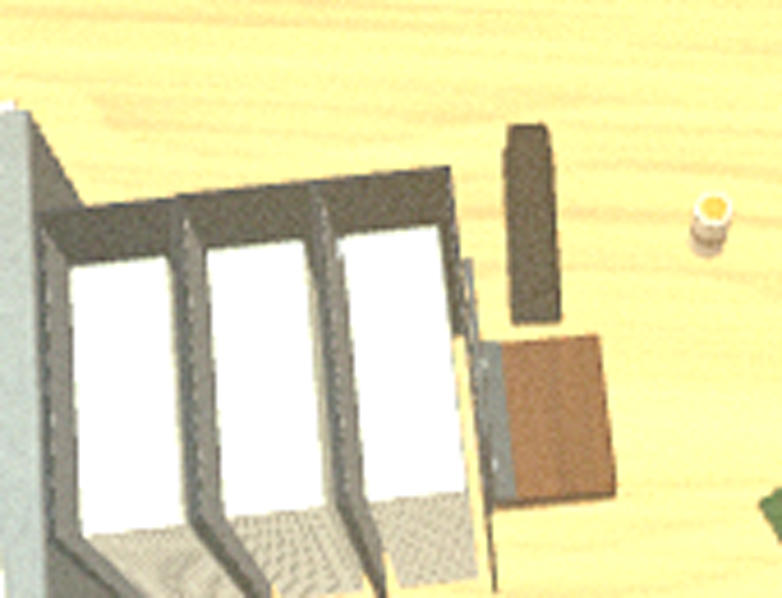

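View pics/scene15big.png

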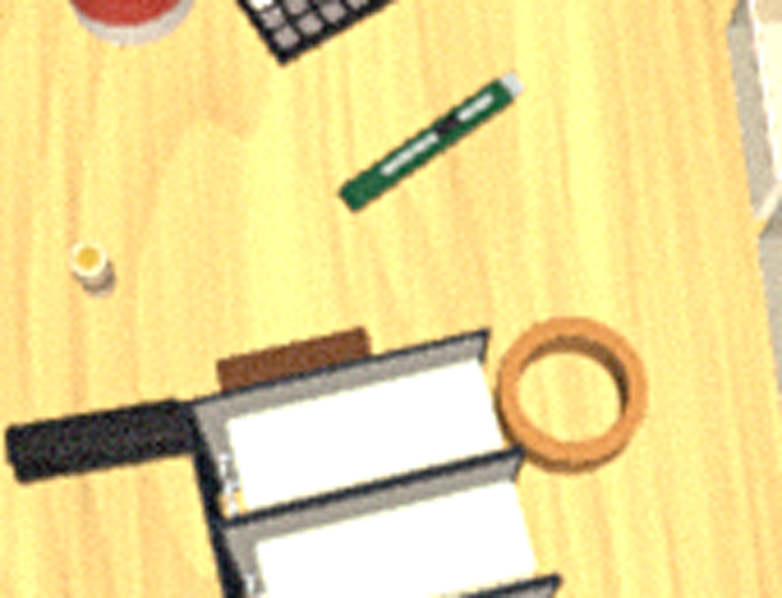

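View pics/wrist_15.png

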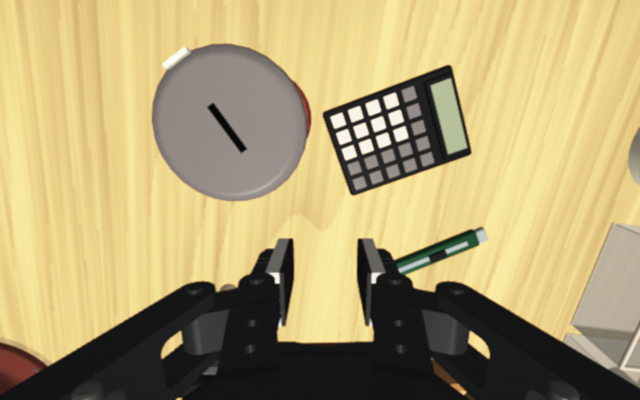

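```bash
python3 - <<'E'
from h import *
im=cv2.imread("pics/side_15.png")[145:235,280:350]
im=cv2.convertScaleAbs(im,alpha=2.2,beta=20)
cv2.imwrite("pics/side15c.png",cv2.resize(im,None,fx=6.6,fy=6.6,interpolation=cv2.INTER_CUBIC))
B=lambda x,y:(200+x/4.6,100+y/4.6)
C=lambda x,y:(240+x/4.6,120+y/4.6)
for n,p,z in [("cover top near",(452,167),.25),("cover base far",(495,590),0),("foot end",(599,336),.03),("foot end",(615,493),.03),("plate top near (row side)",(463,260),.17),("plate outer base-ish",(497,505),0)]:
    q=onz("side","15",B(*p),z); print(n,q@U,q@V)
for n,p,z in [("cover",(190,401),.25),("cover",(488,330),.25),("foot",(218,362),.03),("foot",(365,328),.03)]:
    q=onz("scene","15",C(*p),z); print("scene",n,q@U,q@V)
E
```

```text
cover top near 0.4220641416459728 0.009975873616770483
cover base far 0.6023672213587631 0.011293020139638137
foot end 0.4432040145349397 0.0959863718276839
foot end 0.552625597995436 0.0946255787923136
plate top near (row side) 0.4418453150947631 0.010921009651738171
plate outer base-ish 0.5449161439332387 0.0177633338590397
scene cover 0.42763695481849334 0.006115392040683463
scene cover 0.6039267251682151 0.009062101388721808
scene foot 0.4426821276843335 0.09093766630419044
scene foot 0.5486678192105775 0.09209189177179886
```

View pics/side15c.png

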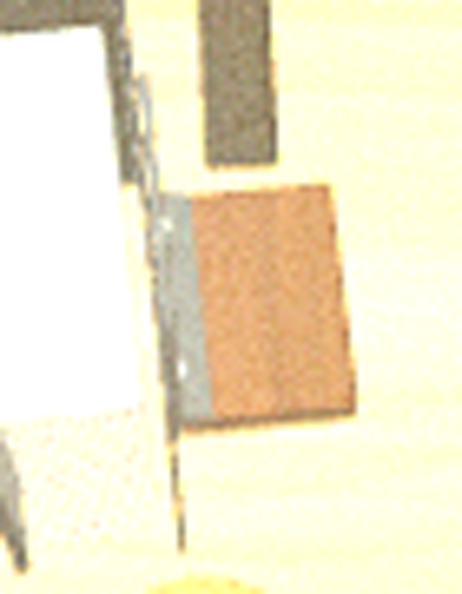

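```bash
python3 - <<'E'
from h import *
print(ctrl.finish_job())
E
```

```text
the job is handed in; nothing more can be done
None
```

I pushed the slumped binder upright first, with the fingertips on the top edge of its cover. It took about 1 N, and the binder then dropped upright by itself. Only after that did I push the bookend by its foot end, about 105 mm along the table. It closed the 12 mm gap and stopped against the row at about 16 N. I then drew the gripper back clear and handed in at about 12.3 s of the 51 s allowed.

- **No gaps:** in the last pictures the binders stand flush. The foot end measured 85 mm from the binder's cover in both the side and scene cameras, which is the bookend's own length. Any gap is therefore within about 1–2 mm, the limit of the calibration.
- **Upright:** the cover's top edge and base lie within about 1 mm of each other across the row.
- **Other things:** the stapler's end is at the same pixels as before. The tin, calculator, cutter, coin roll and tape look unmoved, though I checked those only by eye.
- **Disagreement:** the two cameras differed by 3–4 mm in absolute position, but agreed on the relative fit. No check failed.

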